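# Set the stop screw of a tessera levelling jig to its setting block

## Task

Take the square key from its wooden rest, fit it fully into the socket of the brass stop screw and turn the screw down until the marble setting block just drags beneath the orange tip: it must still slide to and fro in its channel with a light, definite rub, never jammed. Prove it by sliding the block by its pin under the set tip, with the key left in the screw. Turn the screw only with the key, leave the key standing in the screw and the block under the tip, and do not knock the mug, the glue bottle or the brush pot.

Things in the scene. Friction and masses are not known exactly. Their poses are not given: they have to be found in the camera images.
- jig: green levelling jig fixed to the table: bed 100 (x) x 250 (y) x 16 mm high with a channel along its y axis between two aluminium rails (43 mm apart inside, tops 28 mm above the table). The channel is closed by an end bar at each end: inner faces at jig y = -100 and +110 mm. Origin on the channel's centre line, on the table; z up.
- stop: green bracket on the jig, axes parallel to the jig's. Its post stands on the +x side (x 47 to 81 mm); its arm, 44 mm wide in y, underside 62 and top 78 mm above the table, reaches over the channel and carries the upright stop screw. Origin at table height on the screw's axis (jig x 0, y +55 mm).
- screw_axis (a point): fixed point on the screw's axis, 78 mm above the table (arm's top). Above it stands the screw's brass head, 36 mm square, 24 mm high, top at 114 to 119.5 mm at the start (varies, not measured); socket 15.5 mm square, 19 mm deep, sides parallel to jig x and y at the start. Clockwise from above lowers it 2.0 mm per radian, 5.6 rad in all; turning takes 0.05 N m; it stays put.
- tip_spot (a point): fixed point on the screw's axis at the height of the block's top (36 mm). The screw ends in an orange sprung tip, 12 mm across, at the start 1.5 to 7 mm clear of the block (varies); its spring gives 1 mm per 2 N. A light rub is a tip force of 1.5 to 5 N (pressed in 0.75 to 2.5 mm); over 9 N marks the block.
- block: marble setting block in the channel under the tip, 40 (x) x 170 (y) x 20 mm, 0.22 kg (varies 25 %), free to slide 40 mm between the end bars. Origin at the centre of its underside (16 mm above the table), y along its length towards the screw. Tip on block and block on bed rub with friction about 0.6 each (varies 20 %): sliding takes about 1.2 N more per newton of tip force.
- block_pin (a point): top of the upright brass pin of the block, 16 mm diameter, 45 mm tall, on its centre line 75 mm to the -y side of the block's origin; the pin's top is 81 mm above the table
- key: loose square key, upright, 0.16 kg: steel drive 14 mm square, 16 mm long (lowest 6 mm taper to 8 mm square); round flange 32 mm across, 16 to 22 mm from the bottom, which seats on the screw head or the rest; round shank; red square handle 24 x 24 mm, 44 to 90 mm from the bottom, sides parallel to the drive's. Origin at the bottom, z up the key. Starts with its flange on the key rest.
- key_rest: dark wooden block 70 x 70 x 30 mm fixed to the table, with a loose square hole in its top that holds the key. Origin at the centre of its underside.
- mug: red mug, 76 mm across, 85 mm tall, bystander. Origin at the centre of its underside.
- glue: white glue bottle with orange cap, 48 mm across, 130 mm tall, bystander. Origin at the centre of its underside.
- brush_pot: blue pot with brushes, 72 mm across, 95 mm tall (brushes to 185 mm), bystander. Origin at the centre of its underside.
Mind the look-alikes: they are no part of the job. What is shaped like the block but green is not meant.

How it is judged:
By the outcome, as a careful person would: the job done as asked, in the order asked, and still so for the second after the job is handed in, with the robot touching nothing.
It also fails if it takes over 72 s, if anything falls off the work surface, if the arm or the gripper's body presses on something with over 40 N, if the wrist force passes 120 N, or if a joint passes its speed limit or range.

## Robot

A 7-joint arm with a two-finger parallel gripper is mounted at the origin on the work surface. World frame = base frame: x ahead of the robot, y to its left, z up, the work surface at z = 0. Lengths are in m, angles in rad, forces in N, time in s.
With the tool pointing down it reaches from about 0.35 to 0.9 m from the base axis. Payload 8.1 kg.
Tool frame: the origin (TCP) lies midway between the tips of the shut fingers; the grasp point (between the pads) lies 19 mm behind it; z points along the fingers, y is the line along which they close (so a half turn about z gives the same grasp; the last joint's range is limited). The gripper opens to 92 mm and grips with 3 to 60 N. Pads are 19 mm wide; open, the fingers measure 130 mm over their backs; the gripper's body (75 mm by 190 mm) begins 47 mm behind the grasp point.
Start: joints at [-1.336, 0.434, 0.025, 1.573, -0.012, 1.134, -0.075], TCP at [0.207, 0.59, 0.205] pointing down, gripper open.
Joint ranges: [-2.62, 2.62], [-0.44, 2.09], [-1.27, 1.32], [0.08, 2.57], [-1.32, 4.46], [0.12, 2], [-2.74, 2.74]. Speed limits (rad/s): [2.22, 2.22, 3.01, 3.01, 3.14, 3.14, 3.14].

## Interface

Orientations are given as a rotation vector (axis times angle).
In Python, from cell import arm gives the robot as it stands.
- The arm moves only by the tool carry_out, never from a script. Its arguments are lists of equal length, an entry for each row: "claw": the finger opening in cm, from 0 to 9.18; "delta_pos": the shift along the tool's x, y, z in cm, a list of three; "angular": the turn, a rotation vector about the tool's x, y, z in rad, a list of three. In form: {"claw": [claw, ...], "delta_pos": [[dx, dy, dz], ...], "angular": [[ax, ay, az], ...]}. A call has 1 to 20 rows; each row shifts and turns the commanded pose from where the row before left it, along the tool's axes as they then stand; what a row does not reach is not made up. A row lasts 1/10 s, in which the tool goes at most 50 mm and 8.59 degrees, less where a joint would pass 70% of its speed; a pose out of reach is approached as far as the arm can. A call with a gripper value outside its range is refused whole. The fingers move at their own pace and stop on an object; "force" is the grip in N (left out, the last holds). Time passes only in rows, so rows that do not move let the fingers close. It gives the time, the measured TCP pose, the force, the opening and the grip force at its end, in the units of the state.
- arm.observe(): the state, without advancing time (a new reading comes with each control period).
- arm.get_image(name): name is "side" or "top"; returns a dict with "frame" (384x512x3 uint8, red, green, blue), "mtx" (3x3 intrinsics, pixels), "T" (4x4, takes a point from camera to world coordinates). Camera axes: x right, y down, z forward; pixel columns grow to the right and rows downward; lengths in m; the calibration is good to about 2 mm. A picture is of the moment at which its call begins. There is no depth.
- arm.sign_off(): hands the job in; it is judged then, once.
Trained networks look in a picture, given as the dict that the camera call returned (one of the last four; its "shot" number tells which), for a name from the list of things; names that differ only in an ending like _2 or _b are one class to them, and where a whole thing is asked for, a point or a joint stands for the part that bears it (a point fixed in the world has none). Each returns a list of dicts, best first, with "conf" (0 to 1); they miss things now and then, are a little off and sometimes report something else, mostly with a low value. They report only what shows in the picture. A call takes as long as a camera call. They do not tell look-alikes from the thing itself.
- arm.look_for(label, picture): "centre" ([column, row] as shares, 0 to 1, of the picture: columns of its width, rows of its height, amid what is visible of it).
- arm.trace(label, picture): "region" (384x512 bool, what is visible of it) and "centre" ([column, row] as shares, 0 to 1, of the picture: columns of its width, rows of its height, amid what is visible of it).
- arm.place_of(label, picture): "centre" ([column, row] as shares, 0 to 1, of the picture: columns of its width, rows of its height: a listed point, or the origin of a listed thing).
The state is a dict: "clock": time; "joints": joint angles; "dq": joint speeds; "joint_efforts": joint torques, N m; "position": TCP position; "ee_rot": TCP orientation; "force": force on the tool from outside, world axes, zero at the start; "ft_torque": the same for the moment, N m; "width": opening from 0.0 (shut) to 1.0 (fully open); "gripper_force": force on a finger pad.
Only numpy, scipy, OpenCV 4.12 (cv2) and the standard library are available. Lean on these libraries where they do the work, as an engineer would, in place of code of your own. Each camera call takes 0.05 s, during which the arm holds its last target. There are 200 camera calls.

## Working session

There is one attempt and no reset: what is moved stays moved. The work goes in short steps, Python scripts to look and compute and a tool call to move; the robot and the scene stay as the last step left them, time stands still between calls to the robot, and variables do not carry over. Pictures are saved under pics/ and viewed, at most 10 in all, crops included, and the job is handed in when it is done.

Besides the shell and the picture viewer there is one more tool, called after "Call:" as name(argument=value, ...) on one line, values as JSON. carry_out: Moves the arm, as the interface text tells. Its arguments: {"type":"object","properties":{"claw":{"type":"array","items":{"type":"number"}},"delta_pos":{"type":"array","items":{"type":"array","items":{"type":"number"}}},"angular":{"type":"array","items":{"type":"array","items":{"type":"number"}}},"force":{"type":"number"}},"required":["claw","delta_pos","angular"]}

```bash
mkdir -p pics; ls
cat > h.py <<'E'
import numpy as np, cv2
from scipy.spatial.transform import Rotation as R
from cell import arm
def ray(c,p):
    u=np.array([c[0]*512,c[1]*384,1.]); d=p['T'][:3,:3]@np.linalg.inv(p['mtx'])@u
    return p['T'][:3,3],d
def at_z(c,p,z):
    o,d=ray(c,p); return o+d*(z-o[2])/d[2]
def tri(c1,p1,c2,p2):
    o1,d1=ray(c1,p1);o2,d2=ray(c2,p2);d1/=np.linalg.norm(d1);d2/=np.linalg.norm(d2)
    s=np.linalg.lstsq(np.c_[d1,-d2],o2-o1,rcond=None)[0]
    a,b=o1+s[0]*d1,o2+s[1]*d2
    return (a+b)/2,np.linalg.norm(a-b)
E
python3 - <<'E'
from h import *
P={n:arm.get_image(n) for n in('side','top')}
cv2.imwrite('pics/a.png',np.hstack([cv2.resize(P[n]['frame'],(400,300)) for n in P])[:,:,::-1])
cv2.imwrite('pics/top.png',cv2.resize(P['top']['frame'],(800,600))[:,:,::-1])
cv2.imwrite('pics/side.png',cv2.resize(P['side']['frame'],(800,600))[:,:,::-1])
Z=dict(jig=0,stop=0,screw_axis=.078,tip_spot=.036,block=.016,block_pin=.081,key=.014,key_rest=0,mug=0,glue=0,brush_pot=0)
for l,z in Z.items():
    for n in P:
        for r in arm.place_of(l,P[n])[:3]:
            print(l,n,round(r['conf'],2),np.round(r['centre'],3),np.round(at_z(r['centre'],P[n],z),4))
s=arm.observe();print(s)
print(P['top']['T'],P['side']['T'])
E
```

```text
pics
jig side 0.9 [0.508 0.474] [0.5088 0.0816 0.    ]
jig top 0.8 [0.417 0.425] [0.4998 0.0814 0.    ]
stop side 0.84 [0.501 0.453] [0.5105 0.1226 0.    ]
stop side 0.32 [0.499 0.4  ] [0.5403 0.225  0.    ]
screw_axis side 0.87 [0.497 0.407] [0.5042 0.1189 0.078 ]
screw_axis top 0.6 [0.376 0.408] [0.5104 0.1391 0.078 ]
tip_spot side 0.95 [0.504 0.424] [0.5204 0.1331 0.036 ]
tip_spot top 0.78 [0.382 0.421] [0.5001 0.1345 0.036 ]
block side 0.97 [0.508 0.459] [0.5112 0.0909 0.016 ]
block side 0.91 [0.415 0.744] [ 0.2647 -0.2651  0.016 ]
block side 0.8 [0.369 0.47 ] [0.2944 0.1478 0.016 ]
block top 0.92 [0.626 0.629] [ 0.2557 -0.2563  0.016 ]
block top 0.81 [0.412 0.416] [0.5097 0.0895 0.016 ]
block top 0.62 [0.246 0.694] [0.1738 0.3471 0.016 ]
block_pin side 0.94 [0.239 0.367] [0.1232 0.3361 0.081 ]
block_pin side 0.82 [0.325 0.4  ] [0.2465 0.2215 0.081 ]
block_pin side 0.65 [0.428 0.769] [ 0.2654 -0.3435  0.081 ]
block_pin top 0.7 [0.222 0.755] [0.1117 0.3644 0.081 ]
block_pin top 0.66 [0.461 0.422] [0.4946 0.007  0.081 ]
block_pin top 0.63 [0.675 0.623] [ 0.2652 -0.3215  0.081 ]
key
[... 1008 characters left out ...]
ray([ 5.28161925e-01,  3.09686788e+00, -1.70681320e-05]), 'force': array([ 0.59231884,  0.13941971, -0.36119489]), 'ft_torque': array([ 0.05316752,  0.05734831, -0.03144336]), 'gripper_force': 0.0, 'width': 1.0043395334546341}
[[ 8.09539479e-03 -9.96912807e-01  7.80981430e-02  3.22555052e-01]
 [-9.99966502e-01 -8.16500128e-03 -5.71981969e-04 -3.33335777e-02]
 [ 1.20788759e-03 -7.80908964e-02 -9.96945512e-01  1.47232328e+00]
 [ 0.00000000e+00  0.00000000e+00  0.00000000e+00  1.00000000e+00]] [[ 0.94779193 -0.22586147  0.22511565  0.16004028]
 [-0.31850903 -0.6360268   0.70286692 -0.98216487]
 [-0.01557097 -0.73787296 -0.67475999  1.00011743]
 [ 0.          0.          0.          1.        ]]
```

View pics/top.png

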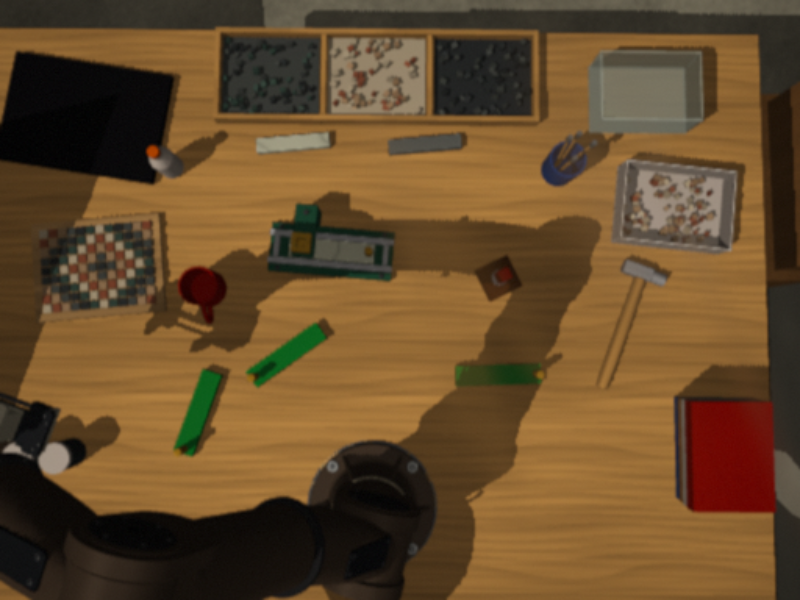

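View pics/side.png

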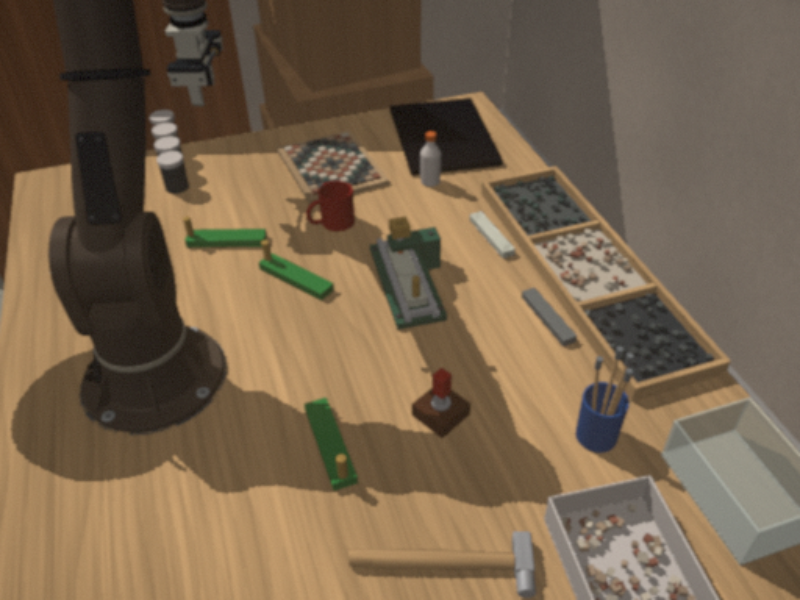

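The top view shows the jig at about (330,250), its screw head at (302,243) and pin at (370,250), and the key on its rest at (503,274). The side view shows the head at (400,228), pin at (416,287) and key at (441,385). Next I'll zoom in on both for precise poses.

Run:
```python
from h import *
P={n:arm.get_image(n) for n in('side','top')}
import pickle; pickle.dump(P,open('P.pkl','wb'))
def crop(n,x,y,s):  # native px window 400/s x 300/s
    w,h=400//s,300//s
    c=P[n]['frame'][y:y+h,x:x+w]; return cv2.resize(c,(400,300),interpolation=cv2.INTER_CUBIC)
g=np.vstack([np.hstack([crop('top',163,125,4),crop('side',215,135,4)]),np.hstack([crop('top',290,150,5),crop('side',243,225,5)])])
g=np.clip(g.astype(float)*1.4,0,255).astype(np.uint8)
cv2.imwrite('pics/crop.png',g[:,:,::-1])
from scipy.optimize import least_squares
# jig fit from networks, several pictures
obs=[];K=[]
off=dict(jig=(0,0,0),stop=(0,.055,0),screw_axis=(0,.055,.078),tip_spot=(0,.055,.036))
for k in range(4):
    for n in('side','top'):
        p=arm.get_image(n)
        for l in off:
            r=arm.place_of(l,p)
            if r and r[0]['conf']>.4: obs.append((off[l],r[0]['centre'],p))
        for l,z in(('key',.014),('key_rest',0),('block_pin',.081),('block',.016)):
            for r in arm.place_of(l,p):
                if r['conf']>.3:
                    q=at_z(r['centre'],p,z)
                    if q[0]>.42 and q[0]<.6: K.append((l,n,round(r['conf'],2),np.round(q[:2],4)))
def f(v):
    o=[]
    for a,c,p in obs:
        w=np.array([v[0],v[1],0])+R.from_euler('z',v[2]).apply(a)
        q=p['mtx']@(p['T'][:3,:3].T@(w-p['T'][:3,3])); o+=list(q[:2]/q[2]-np.array(c)*[512,384])
    return np.array(o)
s=least_squares(f,[.505,.08,0],loss='soft_l1');print(s.x,np.round(f(s.x).reshape(-1,2),1).tolist())
for k in sorted(K,key=str):print(*k)
```

```text
[ 0.51049494  0.07812811 -0.01142296] [[-1.1, -1.2], [-1.4, -1.1], [0.0, 1.7], [-0.6, 1.8], [-0.2, 1.2], [2.5, 1.6], [0.6, 3.9], [-0.2, -2.2], [-1.4, -1.5], [0.9, -1.2], [1.0, -3.8], [-1.6, 2.6], [4.1, -5.0], [1.4, 1.9], [1.3, -0.0], [1.3, -1.2], [1.3, 1.2], [1.6, -3.5], [-0.8, -1.6], [-0.9, 0.5], [1.1, -0.4], [0.4, 0.8], [-0.6, -0.3], [-3.0, -0.5], [-1.3, 1.6], [0.7, -0.5], [2.1, -2.8], [-1.9, 0.2], [-0.1, -2.7], [0.1, -0.8], [-2.2, 0.9], [-1.9, -2.2]]
block side 0.62 [0.5066 0.0921]
block side 0.8 [0.5124 0.0834]
block side 0.86 [0.5093 0.0814]
block side 0.96 [0.5106 0.0891]
block top 0.39 [0.5035 0.0755]
block top 0.63 [0.5001 0.1004]
block top 0.72 [0.5068 0.0828]
block top 0.95 [0.4964 0.0773]
block_pin side 0.47 [ 0.4765 -0.0101]
block_pin side 0.56 [0.5039 0.004 ]
block_pin side 0.61 [0.5105 0.014 ]
block_pin side 0.66 [0.5088 0.0055]
block_pin side 0.98 [0.5211 0.0198]
block_pin top 0.63 [0.503 0.001]
block_pin top 0.67 [0.4998 0.0118]
block_pin top 0.76 [0.4931 0.0054]
block_pin top 0.83 [0.4976 0.0093]
key side 0.58 [ 0.4699 -0.2415]
key side 0.66 [0.4432 0.3297]
key side 0.67 [ 0.4597 -0.2542]
key side 0.68 [ 0.4659 -0.2498]
key top 0.51 [ 0.4672 -0.2562]
key top 0.53 [ 0.4543 -0.2527]
key top 0.57 [ 0.4632 -0.2524]
key_rest side 0.66 [0.5309 0.156 ]
key_rest side 0.72 [ 0.4507 -0.2499]
key_rest side 0.78 [ 0.4546 -0.2499]
key_rest side 0.83 [ 0.4504 -0.2624]
key_rest side 0.96 [ 0.4513 -0.2481]
key_rest top 0.62 [ 0.4626 -0.2567]
key_rest top 0.67 [ 0.4622 -0.2566]
key_rest top 0.69 [ 0.4527 -0.2602]
key_rest top 0.77 [ 0.4606 -0.2506]
```

View pics/crop.png

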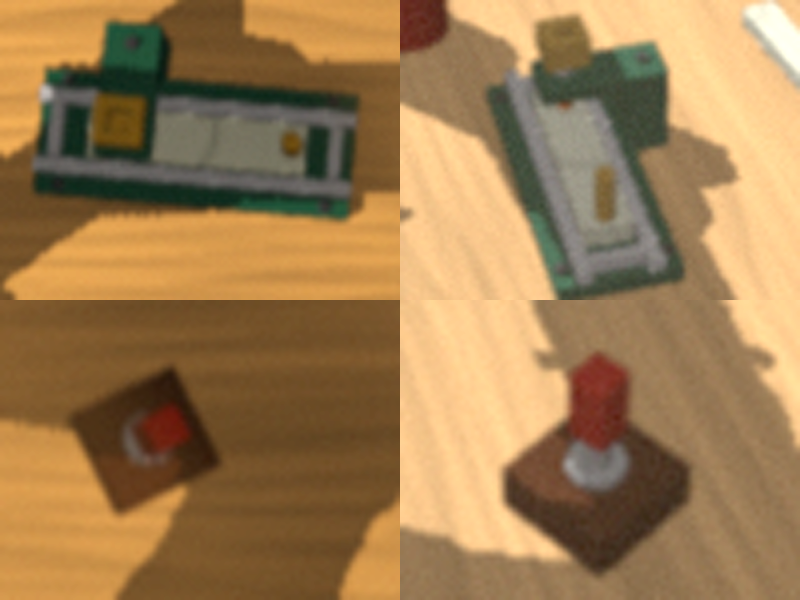

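```bash
cat > fit.py <<'E'
from h import *
import pickle
from scipy.optimize import least_squares
P=pickle.load(open('P.pkl','rb'))
def n2(x,y,ox,oy,s): return np.array([ox+(x+.5)/s,oy+(y+.5)/s])
T=lambda x,y:('top',n2(x,y,163,125,4)); S=lambda x,y:('side',n2(x,y,215,135,4))
KT=lambda x,y:('top',n2(x,y,290,150,5)); KS=lambda x,y:('side',n2(x,y,243,225,5))
def proj(n,w):
    p=P[n]; q=p['mtx']@(p['T'][:3,:3].T@(w-p['T'][:3,3])); return q[:2]/q[2]
def fit(obs,v0):
    def f(v):
        return np.concatenate([proj(n,np.array([v[0],v[1],0])+R.from_euler('z',v[2]).apply(np.array(a)))-c for a,(n,c) in obs])
    s=least_squares(f,v0,loss='soft_l1');return s.x,f(s.x).reshape(-1,2)
H=.1165
jt=[((-.05,.125,.01),T(36,190)),((-.05,-.125,.01),T(348,217)),((.05,-.125,.016),T(358,96)),((.05,.125,.016),T(48,70)),
 ((.018,.073,H),T(95,95)),((.018,.037,H),T(145,95)),((-.018,.037,H),T(143,148)),((-.018,.073,H),T(92,146)),((0,.055,H),T(120,122))]
js=[((0,.055,H),S(164,31)),((-.018,.073,H),S(138,20)),((.018,.073,H),S(180,15)),((.018,.037,H),S(190,40)),((-.018,.037,H),S(148,48)),
((.05,-.125,.016),S(282,277)),((-.05,.125,.016),S(90,92))]
if __name__=='__main__':
    for o in(jt,js,jt+js):
        x,r=fit(o,[.505,.08,0]);print('jig',x.round(4),r.round(1).tolist(),'screw',(x[:2]+R.from_euler('z',x[2]).apply([0,.055,0])[:2]).round(4))
    k=.012;z=.104;h=.035
    kt=[((0,0,z),KT(166,130)),((h,-h,.03),KT(218,165)),((h,h,.03),KT(172,67)),((-h,h,.03),KT(70,115)),((-h,-h,.03),KT(120,215))]
    ks=[((0,0,z),KS(200,66)),((h,-h,.03),KS(290,170)),((-h,h,.03),KS(104,175)),((-h,-h,.03),KS(199,240))]
    for o in(kt,ks,kt+ks):
        x,r=fit(o,[.46,-.25,.4]);print('rest',x.round(4),r.round(1).tolist())
    for o in(kt[:1]+ks[:1],):
        c=[n for _,(q,n) in o]; print('key tri',tri(c[0]/[512,384],P['top'],c[1]/[512,384],P['side']))
    for c,n in((T(291,139)[1],'top'),(S(206,170)[1],'side')): print('pin',at_z(c/[512,384],P[n],.081))
E
python3 fit.py
```

```text
jig [ 0.505   0.0807 -0.0729] [[0.8, 1.2], [1.5, 0.8], [1.5, -0.5], [0.4, -0.3], [-0.2, -0.1], [-0.5, 0.9], [-1.1, -0.3], [-0.5, -0.8], [-0.9, -0.3]] screw [0.509  0.1355]
jig [ 0.5082  0.0785 -0.1159] [[-0.0, 0.2], [-0.4, 0.3], [0.5, 0.0], [0.5, 0.6], [-0.6, 0.3], [0.0, -0.6], [-0.0, -1.1]] screw [0.5146 0.1331]
jig [ 0.5067  0.0799 -0.0889] [[0.8, -0.0], [1.4, 0.9], [2.0, -0.4], [1.0, -1.5], [0.3, -1.0], [-0.1, 0.1], [-0.9, -1.0], [-0.3, -1.7], [-0.6, -1.2], [-1.1, 0.1], [-1.6, 0.4], [-0.8, -0.1], [-0.5, 0.4], [-1.5, 0.2], [0.3, -1.3], [-1.5, -0.9]] screw [0.5116 0.1347]
rest [ 0.4522 -0.2512 -1.1148] [[-0.3, -0.1], [0.5, 0.3], [-0.2, -0.2], [0.1, -0.1], [0.0, 0.1]]
rest [ 0.4569 -0.252   0.4573] [[-0.1, 1.3], [0.3, -0.8], [-0.5, -1.5], [0.2, 0.7]]
rest [ 0.4554 -0.2526 -0.2698] [[0.2, -1.2], [-0.3, -13.6], [-12.7, -0.1], [1.8, 11.8], [13.5, -2.1], [-0.6, 1.6], [-4.2, 9.7], [3.7, -10.9], [-13.4, -2.8]]
key tri (array([ 0.45411923, -0.25203557,  0.10928391]), np.float64(0.005593287209642807))
pin [0.50109986 0.00797175 0.081     ]
pin [0.50488126 0.00822505 0.081     ]
```

The crops show the bed corners, head socket (top crop 120,122), pin (291,139) and key top (166,430). That puts the screw at about (0.511, 0.134), the jig yaw at about -0.08, and the key at about (0.4545, -0.252) with yaw 0.456. I'll move above the key now.

Call:
carry_out(claw=[6,6,6,6,6,6,6,6,6,6,6,6,6,6,6,6,6,6,6,6], delta_pos=[[-2.56,-3.56,0],[-2.56,-3.56,0],[-2.56,-3.56,0],[-2.56,-3.56,0],[-2.56,-3.56,0],[-2.56,-3.56,0],[-2.56,-3.56,0],[-2.56,-3.56,0],[-2.56,-3.56,0],[-2.56,-3.56,0],[-2.56,-3.56,0],[-2.56,-3.56,0],[-2.56,-3.56,0],[-2.56,-3.56,0],[-2.56,-3.56,0],[-2.56,-3.56,0],[-2.56,-3.56,0],[-2.56,-3.56,0],[-2.56,-3.56,0],[-2.56,-3.56,0]], angular=[[0,0,0],[0,0,0],[0,0,0],[0,0,0],[0,0,0],[0,0,0],[0,0,0],[0,0,0],[0,0,0],[0,0,0],[0,0,0],[0,0,0],[0,0,0],[0,0,0],[0,0,0],[0,0,0],[0,0,0],[0,0,0],[0,0,0],[0,0,0]])

```text
clock: 6.9
position: [0.4548, -0.2534, 0.2055]
ee_rot: [0.527, 3.096, 0.0]
force: [0.5, 0.2, 0.5]
width: 0.657
gripper_force: 0.0
```

Call:
carry_out(claw=[6,6,6,6,6,6,6], delta_pos=[[0,0,0],[0,0,0],[0,0,0],[0,0,0],[0,0,0],[0,0,0],[0,0,0]], angular=[[0,0,0.13],[0,0,0.13],[0,0,0.13],[0,0,0.13],[0,0,0.13],[0,0,0.13],[0,0,0]])

```text
clock: 7.6
position: [0.4543, -0.2516, 0.2053]
ee_rot: [-1.668, -2.662, 0.0]
force: [-0.1, -0.2, 0.2]
width: 0.653
gripper_force: 0.0
```

```bash
cat >> h.py <<'E'
def go(xyz,yaw):
    "remaining: tool-frame shift in cm for target TCP, and turn about tool z (cw+) to bring tool y to yaw (mod 90)"
    s=arm.observe(); M=R.from_rotvec(s['ee_rot']).as_matrix()
    d=M.T@(np.array(xyz)-s['position'])*100
    y=np.arctan2(M[1,1],M[0,1]); t=(y-yaw+np.pi/4)%(np.pi/2)-np.pi/4
    print('clk',round(s['clock'],2),'pos',s['position'].round(4),'tilt',M[:2,2].round(3),'toolY',round(y,3),'F',s['force'].round(1),'j',s['joints'].round(2),'w',round(s['width']*9.18,2))
    print('shift cm',d.round(2),'turn',round(t,3))
E
python3 -c "
from h import *
go([.4545,-.252,.16],.456)"
```

```text
clk 7.6 pos [ 0.4543 -0.2516  0.2053] tilt [-0. -0.] toolY 0.451 F [-0.1 -0.2  0.2] j [-0.29  0.34  0.92  1.88 -0.31  1.07  1.2 ] w 5.99
shift cm [-0.04  0.    4.53] turn -0.005
```

Call:
carry_out(claw=[6,6,6,6,6,6,6,6], delta_pos=[[0,0,2],[0,0,2],[0,0,2],[0,0,2],[0,0,2],[0,0,2],[0,0,1.5],[0,0,0.5]], angular=[[0,0,0],[0,0,0],[0,0,0],[0,0,0],[0,0,0],[0,0,0],[0,0,0],[0,0,0]])

```text
clock: 8.4
position: [0.4535, -0.2513, 0.0641]
ee_rot: [-1.66, -2.665, 0.0]
force: [0.1, 0.1, -0.0]
width: 0.653
gripper_force: 0.0
```

Run:
```python
from h import *
go([.4545,-.252,.065],.456)
g=[]
for n,x,y in(('top',290,150),('side',243,225)):
    p=arm.get_image(n); g.append(cv2.resize(p['frame'][y-15:y+60,x-10:x+90],(400,300),interpolation=cv2.INTER_CUBIC))
cv2.imwrite('pics/g.png',np.clip(np.hstack(g)*1.5,0,255).astype(np.uint8)[:,:,::-1])
```

```text
clk 8.4 pos [ 0.4535 -0.2513  0.0641] tilt [-0.002  0.001] toolY 0.457 F [ 0.1  0.1 -0. ] j [-0.14  0.53  0.76  2.03 -0.51  0.78  1.39] w 5.99
shift cm [-0.11  0.05 -0.09] turn 0.001
```

View pics/g.png

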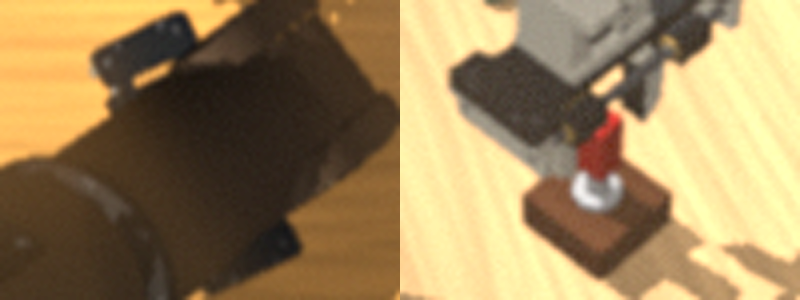

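The side view shows the red handle at (600,145) between the two fingers. I'll close on it and lift.

Call:
carry_out(claw=[2.0,2.0,2.0,2.0,2.0,2.0,2.0,2.0,2.0,2.0], delta_pos=[[0,0,0],[0,0,0],[0,0,0],[0,0,0],[0,0,0],[0,0,0],[0,0,0],[0,0,0],[0,0,0],[0,0,0]], angular=[[0,0,0],[0,0,0],[0,0,0],[0,0,0],[0,0,0],[0,0,0],[0,0,0],[0,0,0],[0,0,0],[0,0,0]], force=25)

```text
clock: 9.5
position: [0.4544, -0.2519, 0.0654]
ee_rot: [1.666, 2.663, 0.0]
force: [0.2, -0.4, 2.8]
width: 0.267
gripper_force: 24.5
```

Run:
```python
from h import *
go([.4545,-.252,.2],.456); s=arm.observe(); print(s['gripper_force'],s['ft_torque'])
```

```text
clk 9.5 pos [ 0.4544 -0.2519  0.0654] tilt [ 0. -0.] toolY 0.453 F [ 0.2 -0.4  2.8] j [-0.14  0.53  0.76  2.03 -0.51  0.78  1.38] w 2.45
shift cm [-2.000e-02  1.000e-02 -1.346e+01] turn -0.003
24.522312758927 [-0.02534167 -0.12031865  0.04229117]
```

Call:
carry_out(claw=[2.0,2.0,2.0,2.0,2.0,2.0], delta_pos=[[0,0,-1],[0,0,-3],[0,0,-3],[0,0,-3],[0,0,-3],[0,0,-2]], angular=[[0,0,0],[0,0,0],[0,0,0],[0,0,0],[0,0,0],[0,0,0]])

```text
clock: 10.1
position: [0.4539, -0.2522, 0.2175]
ee_rot: [1.666, 2.662, 0.0]
force: [0.8, -0.2, -1.5]
width: 0.263
gripper_force: 24.5
```

Call:
carry_out(claw=[2.0,2.0,2.0,2.0,2.0,2.0,2.0,2.0,2.0,2.0,2.0,2.0,2.0], delta_pos=[[2.69,1.825,0],[2.69,1.825,0],[2.69,1.825,0],[2.69,1.825,0],[2.69,1.825,0],[2.69,1.825,0],[2.69,1.825,0],[2.69,1.825,0],[2.69,1.825,0],[2.69,1.825,0],[2.69,1.825,0],[2.69,1.825,0],[0,0,0]], angular=[[0,0,0],[0,0,0],[0,0,0],[0,0,0],[0,0,0],[0,0,0],[0,0,0],[0,0,0],[0,0,0],[0,0,0],[0,0,0],[0,0,0],[0,0,0]])

```text
clock: 11.4
position: [0.5094, 0.1394, 0.215]
ee_rot: [-1.657, -2.668, 0.0]
force: [-0.7, 0.1, -1.7]
width: 0.26
gripper_force: 24.8
```

Call:
carry_out(claw=[2.0,2.0,2.0,2.0,2.0,2.0,2.0,2.0,2.0,2.0], delta_pos=[[0,0,0],[0,0,0],[0,0,0],[0,0,0],[0,0,0],[0,0,0],[0,0,0],[0,0,0],[0,0,0],[0,0,0]], angular=[[0,0,-0.13],[0,0,-0.13],[0,0,-0.13],[0,0,-0.13],[0,0,-0.13],[0,0,-0.13],[0,0,-0.13],[0,0,-0.13],[0,0,0],[0,0,0]])

```text
clock: 12.4
position: [0.5096, 0.1336, 0.2155]
ee_rot: [-0.129, -3.139, 0.0]
force: [-0.1, 0.0, -2.1]
width: 0.259
gripper_force: 24.8
```

Run:
```python
from h import *
go([.511,.134,.185],1.49)
import pickle
P={n:arm.get_image(n) for n in('side','top')}
pickle.dump(P,open('P2.pkl','wb'))
g=[cv2.resize(P['side']['frame'][110:210,200:300],(500,500),interpolation=cv2.INTER_CUBIC),cv2.resize(P['top']['frame'][100:200,150:210],(300,500),interpolation=cv2.INTER_CUBIC)]
cv2.imwrite('pics/ins.png',np.clip(np.hstack(g)*1.5,0,255).astype(np.uint8)[:,:,::-1])
```

```text
clk 12.4 pos [0.5096 0.1336 0.2155] tilt [-0. -0.] toolY 1.488 F [-0.1  0.  -2.1] j [-0.83  0.29  0.61  1.83 -0.18  1.08  1.33] w 2.38
shift cm [-0.14  0.05  3.05] turn -0.002
```

View pics/ins.png

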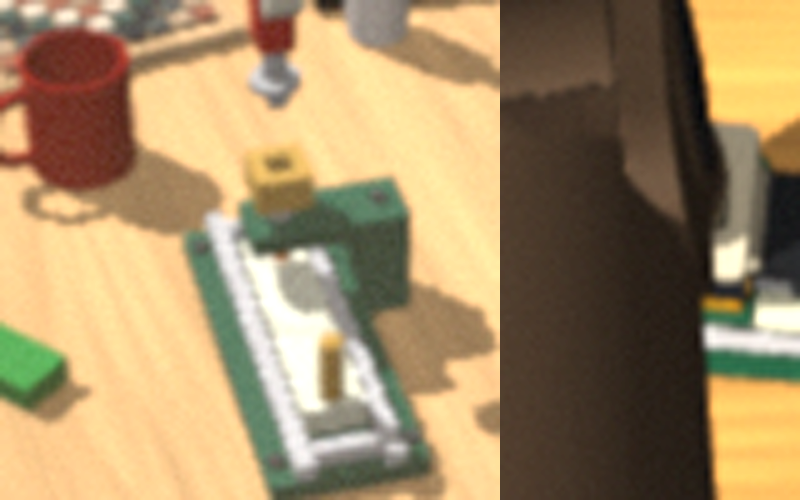

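Side view: the key tip is at crop (276,103), above the socket centre at (280,163). I'll compare the two at their known heights.

Run:
```python
from h import *
import pickle
P=pickle.load(open('P2.pkl','rb'));p=P['side']
f=lambda x,y:np.array([200+(x+.5)/5,110+(y+.5)/5])/[512,384]
k=at_z(f(276,102),p,.164); print('key tip',k, 'flange c',at_z(f(274,83),p,.183))
for H in(.114,.1165,.1195):
    h=at_z(f(280,163),p,H);print(H,h,'needed shift',(h-k)[:2])
# head from top view with P.pkl
P1=pickle.load(open('P.pkl','rb'))
T=lambda x,y:np.array([163+(x+.5)/4,125+(y+.5)/4])/[512,384]
for H in(.114,.1195): print('top view socket',at_z(T(120,122),P1['top'],H), at_z(T(119,121),P1['top'],H))
K=np.array([290+166.5/5,150+130.5/5])/[512,384]; print('top view key',at_z(K,P1['top'],.104))
# triangulate head top
print(tri(f(280,163),p,T(119.5,121.5),P1['top']))
```

```text
key tip [0.51297528 0.13342255 0.164     ] flange c [0.50990881 0.12679283 0.183     ]
0.114 [0.51613634 0.13815327 0.114     ] needed shift [0.00316106 0.00473072]
0.1165 [0.51513169 0.13499252 0.1165    ] needed shift [0.00215641 0.00156997]
0.1195 [0.5139261  0.13119963 0.1195    ] needed shift [ 0.00095083 -0.00222293]
top view socket [0.50844801 0.13321627 0.114     ] [0.50918499 0.13396668 0.114     ]
top view socket [0.50769531 0.13254189 0.1195    ] [0.5084293  0.13328926 0.1195    ]
top view key [ 0.45189021 -0.25216604  0.104     ]
(array([0.51113983, 0.13235899, 0.11880285]), np.float64(0.006066008219504279))
```

Call:
carry_out(claw=[2.0,2.0,2.0,2.0,2.0,2.0,2.0,2.0,2.0,2.0], delta_pos=[[-0.14,0,1.5],[0,0,1.5],[0,0,1.0],[0,0,0.5],[0,0,0.1],[0,0,0.1],[0,0,0.1],[0,0,0.1],[0,0,0.1],[0,0,0.1]], angular=[[0,0,0],[0,0,0],[0,0,0],[0,0,0],[0,0,0],[0,0,0],[0,0,0],[0,0,0],[0,0,0],[0,0,0]])

```text
clock: 13.5
position: [0.5117, 0.1347, 0.1647]
ee_rot: [0.122, 3.138, 0.001]
force: [-0.3, 1.5, 2.4]
width: 0.26
gripper_force: 24.8
```

Run:
```python
from h import *
go([.511,.1335,.150],1.49);print(arm.observe()['ft_torque'])
```

```text
clk 13.5 pos [0.5117 0.1347 0.1647] tilt [0.001 0.001] toolY 1.493 F [-0.3  1.5  2.4] j [-0.8   0.35  0.58  1.9  -0.23  0.96  1.38] w 2.39
shift cm [ 0.06 -0.12  1.47] turn 0.003
[ 0.55104249 -0.09043335 -0.03955459]
```

Call:
carry_out(claw=[2.0,2.0,2.0,2.0,2.0], delta_pos=[[0,0.15,0],[0,0,0.1],[0,0,0.1],[0,0,0.1],[0,0,0]], angular=[[0,0,0],[0,0,0],[0,0,0],[0,0,0],[0,0,0]])

```text
clock: 14.0
position: [0.5113, 0.136, 0.1612]
ee_rot: [-0.122, -3.139, -0.0]
force: [0.7, 2.1, -0.3]
width: 0.26
gripper_force: 24.8
```

Run:
```python
from h import *
go([.511,.1335,.150],1.49);print(arm.observe()['ft_torque'])
```

```text
clk 14.0 pos [0.5113 0.136  0.1612] tilt [-0.  0.] toolY 1.493 F [ 0.7  2.1 -0.3] j [-0.8   0.35  0.58  1.9  -0.23  0.96  1.38] w 2.39
shift cm [ 0.01 -0.25  1.12] turn 0.003
[ 7.32552530e-01 -1.96071239e-01 -1.22823323e-05]
```

Call:
carry_out(claw=[2.0,2.0,2.0,2.0,2.0,2.0], delta_pos=[[-0.03,0.1,0],[0,0.05,0.1],[0,0,0.1],[0,0,0.1],[0,0,0.1],[0,0,0]], angular=[[0,0,0],[0,0,0],[0,0,0],[0,0,0],[0,0,0],[0,0,0]])

```text
clock: 14.6
position: [0.5117, 0.137, 0.1571]
ee_rot: [-0.122, -3.139, 0.0]
force: [0.1, 0.4, -1.1]
width: 0.26
gripper_force: 24.8
```

Run:
```python
from h import *
go([.511,.1335,.150],1.49);print(arm.observe()['ft_torque'])
```

```text
clk 14.6 pos [0.5117 0.137  0.1571] tilt [-0. -0.] toolY 1.493 F [ 0.1  0.4 -1.1] j [-0.8   0.36  0.58  1.9  -0.24  0.95  1.38] w 2.39
shift cm [ 0.04 -0.35  0.71] turn 0.003
[ 0.03342952 -0.03635817 -0.02786615]
```

Call:
carry_out(claw=[2.0,2.0,2.0,2.0,2.0], delta_pos=[[0,0,0.1],[0,0,0.1],[0,0,0.1],[0,0,0.1],[0,0,0]], angular=[[0,0,0],[0,0,0],[0,0,0],[0,0,0],[0,0,0]])

```text
clock: 15.1
position: [0.5118, 0.1371, 0.1532]
ee_rot: [-0.122, -3.139, 0.0]
force: [0.6, -0.2, -2.5]
width: 0.258
gripper_force: 24.8
```

Call:
carry_out(claw=[2.0,2.0,2.0], delta_pos=[[0,0,0.1],[0,0,0.1],[0,0,0]], angular=[[0,0,0],[0,0,0],[0,0,0]])

```text
clock: 15.4
position: [0.5129, 0.1373, 0.1525]
ee_rot: [0.122, 3.137, 0.002]
force: [-1.1, -0.4, 10.5]
width: 0.262
gripper_force: 25.0
```

The key seated at TCP z of about 0.1525, so the head top is at about 117.1 mm and the gap is about 4.6 mm. I need roughly 3.05 rad clockwise. I'll turn the first half.

Call:
carry_out(claw=[2.0,2.0,2.0,2.0,2.0,2.0,2.0,2.0,2.0,2.0,2.0,2.0,2.0,2.0], delta_pos=[[0,0,-0.08],[0,0,0.02],[0,0,0.026],[0,0,0.026],[0,0,0.026],[0,0,0.026],[0,0,0.026],[0,0,0.026],[0,0,0.026],[0,0,0.026],[0,0,0.026],[0,0,0.026],[0,0,0.026],[0,0,0]], angular=[[0,0,0],[0,0,0.13],[0,0,0.13],[0,0,0.13],[0,0,0.13],[0,0,0.13],[0,0,0.13],[0,0,0.13],[0,0,0.13],[0,0,0.13],[0,0,0.13],[0,0,0.13],[0,0,0.13],[0,0,0]], force=35)

```text
clock: 16.8
position: [0.5114, 0.1365, 0.1496]
ee_rot: [-2.3, -2.14, 0.002]
force: [-3.3, -2.0, 10.4]
width: 0.253
gripper_force: 35.0
```

Run:
```python
from h import *
go([.5125,.137,.148],1.49);print(arm.observe()['ft_torque'])
```

```text
clk 16.8 pos [0.5114 0.1365 0.1496] tilt [-0.001 -0.   ] toolY -0.072 F [-3.3 -2.  10.4] j [-1.07  0.48  1.    1.93 -0.48  1.    0.08] w 2.32
shift cm [0.06 0.1  0.16] turn 0.009
[-0.43844778  1.19334216  0.06633166]
```

Call:
carry_out(claw=[2.0,2.0,2.0,2.0,2.0,2.0,2.0,2.0,2.0,2.0,2.0,2.0], delta_pos=[[-0.03,-0.04,-0.06],[0,0,0.026],[0,0,0.026],[0,0,0.026],[0,0,0.026],[0,0,0.026],[0,0,0.026],[0,0,0.026],[0,0,0.026],[0,0,0.026],[0,0,0.026],[0,0,0]], angular=[[0,0,0],[0,0,0.13],[0,0,0.13],[0,0,0.13],[0,0,0.13],[0,0,0.13],[0,0,0.13],[0,0,0.13],[0,0,0.13],[0,0,0.13],[0,0,0.13],[0,0,0]])

```text
clock: 18.0
position: [0.5105, 0.1374, 0.1472]
ee_rot: [-3.125, -0.313, 0.003]
force: [-5.2, 0.9, 9.6]
width: 0.26
gripper_force: 34.9
```

Run:
```python
from h import *
go([.5125,.137,.148],1.49);print(arm.observe()['ft_torque'])
```

```text
clk 18.0 pos [0.5105 0.1374 0.1472] tilt [-0.002  0.001] toolY -1.371 F [-5.2  0.9  9.6] j [-1.19  0.63  1.28  1.94 -0.69  1.11 -0.99] w 2.38
shift cm [ 0.18  0.08 -0.08] turn 0.28
[3.05127144e-01 1.64577087e+00 5.89737751e-04]
```

Joint 3 is close to its limit, so I'll release, turn back a quarter turn and regrasp.

Call:
carry_out(claw=[2.0,6,6,6,6,6,6,6,6,6,6,6,6,6,6,6,6,6], delta_pos=[[0,0,-0.08],[0,0,0],[0,0,0],[0,0,0],[0,0,0],[0,0,0],[0,0,0],[0,0,0],[0,0,0],[0,0,0],[0,0,0],[0,0,0],[0,0,0],[0,0,0],[0,0,0],[0,0,0],[0,0,0],[0,0,0]], angular=[[0,0,0],[0,0,0],[0,0,0],[0,0,0],[0,0,0],[0,0,0],[0,0,-0.13],[0,0,-0.13],[0,0,-0.13],[0,0,-0.13],[0,0,-0.13],[0,0,-0.13],[0,0,-0.13],[0,0,-0.13],[0,0,-0.13],[0,0,-0.13],[0,0,-0.13],[0,0,-0.14]])

```text
clock: 19.8
position: [0.5115, 0.1368, 0.1479]
ee_rot: [1.979, 2.44, 0.0]
force: [0.0, -0.6, -0.1]
width: 0.654
gripper_force: 0.0
```

Call:
carry_out(claw=[6], delta_pos=[[0,0,0]], angular=[[0,0,0]])

```text
clock: 19.9
position: [0.5115, 0.1367, 0.1481]
ee_rot: [-1.983, -2.437, -0.001]
force: [-0.4, -1.4, 0.2]
width: 0.657
gripper_force: 0.0
```

Run:
```python
from h import *
go([.5117,.137,.147],-1.371);s=arm.observe();print(s['ft_torque'])
import pickle
p=arm.get_image('side')
g=cv2.resize(p['frame'][110:210,200:300],(500,500),interpolation=cv2.INTER_CUBIC)
cv2.imwrite('pics/k1.png',np.clip(g*1.4,0,255).astype(np.uint8)[:,:,::-1])
```

```text
clk 19.9 pos [0.5115 0.1367 0.1481] tilt [0.    0.001] toolY 0.205 F [-0.4 -1.4  0.2] j [-0.97  0.42  0.83  1.93 -0.38  0.96  0.25] w 6.03
shift cm [0.02 0.03 0.11] turn 0.005
[-0.06384292  0.021964    0.02531234]
```

View pics/k1.png

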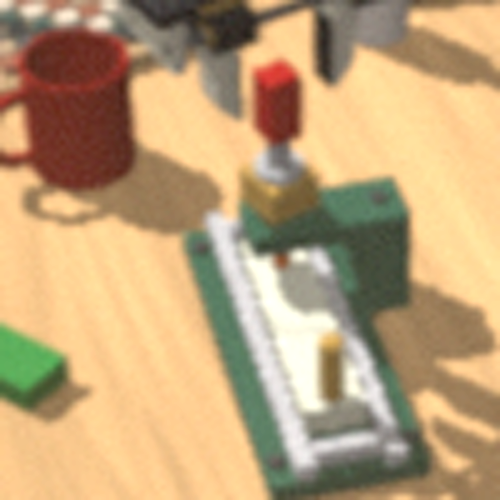

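The key stands seated in the head, with the flange on the brass at (280,165). I'll regrasp and turn the last bit, about 0.39 rad.

Call:
carry_out(claw=[2.0,2.0,2.0,2.0,2.0,2.0,2.0,2.0,2.0,2.0,2.0,2.0], delta_pos=[[0,0,0],[0,0,0],[0,0,0],[0,0,0],[0,0,0],[0,0,0],[0,0,0],[0,0,0],[0,0,0.026],[0,0,0.026],[0,0,0.026],[0,0,0]], angular=[[0,0,0],[0,0,0],[0,0,0],[0,0,0],[0,0,0],[0,0,0],[0,0,0],[0,0,0],[0,0,0.13],[0,0,0.13],[0,0,0.13],[0,0,0]])

```text
clock: 21.15
position: [0.5112, 0.1369, 0.1471]
ee_rot: [2.421, 2.002, -0.001]
force: [-2.4, -0.2, 2.1]
width: 0.254
gripper_force: 34.9
```

Run:
```python
from h import *
go([.5117,.137,.147],-1.371);s=arm.observe();print(s['ft_torque'])
```

```text
clk 21.15 pos [0.5112 0.1369 0.1471] tilt [-0. -0.] toolY -0.189 F [-2.4 -0.2  2.1] j [-1.04  0.46  0.94  1.93 -0.45  0.98 -0.07] w 2.33
shift cm [0.02 0.05 0.01] turn -0.389
[-0.02586407  0.6100072  -0.05537882]
```

Call:
carry_out(claw=[6,6,6,6,6,6,6,6,6,6,6,6,6], delta_pos=[[0,0,0],[0,0,0],[0,0,0],[0,0,0],[0,0,0],[0,0,-0.5],[0,0,-1],[0,0,-1],[0,0,-1.5],[0,0,-1.5],[0,0,-1],[0,0,0],[0,0,0]], angular=[[0,0,0],[0,0,0],[0,0,0],[0,0,0],[0,0,0],[0,0,0],[0,0,0],[0,0,0],[0,0,0],[0,0,0],[0,0,0],[0,0,-0.114],[0,0,0]])

```text
clock: 22.45
position: [0.5116, 0.137, 0.2129]
ee_rot: [-2.299, -2.141, -0.002]
force: [-0.1, 0.6, -0.2]
width: 0.651
gripper_force: 0.0
```

Call:
carry_out(claw=[6,6,6,6,6,6,6], delta_pos=[[-2.2,0,0],[-2.2,0,0],[-2.2,0,0],[-2.2,0,0],[-2.2,0,0],[-1.93,0,0],[0,0,0]], angular=[[0,0,0],[0,0,0],[0,0,0],[0,0,0],[0,0,0],[0,0,0],[0,0,0]])

```text
clock: 23.15
position: [0.5015, 0.005, 0.2124]
ee_rot: [2.309, 2.13, -0.0]
force: [-0.0, -0.7, -0.1]
width: 0.656
gripper_force: 0.0
```

Run:
```python
from h import *
go([.502,.008,.045],-.075)
p=arm.get_image('side');q=arm.get_image('top')
g=[cv2.resize(p['frame'][110:210,200:300],(500,500),interpolation=cv2.INTER_CUBIC),cv2.resize(q['frame'][110:210,180:240],(300,500),interpolation=cv2.INTER_CUBIC)]
cv2.imwrite('pics/k2.png',np.clip(np.hstack(g)*1.4,0,255).astype(np.uint8)[:,:,::-1])
```

```text
clk 23.15 pos [0.5015 0.005  0.2124] tilt [ 0. -0.] toolY -0.08 F [-0.  -0.7 -0.1] j [-0.89  0.32  1.01  1.91 -0.3   1.08  0.16] w 6.02
shift cm [ 0.31  0.02 16.74] turn -0.005
```

View pics/k2.png

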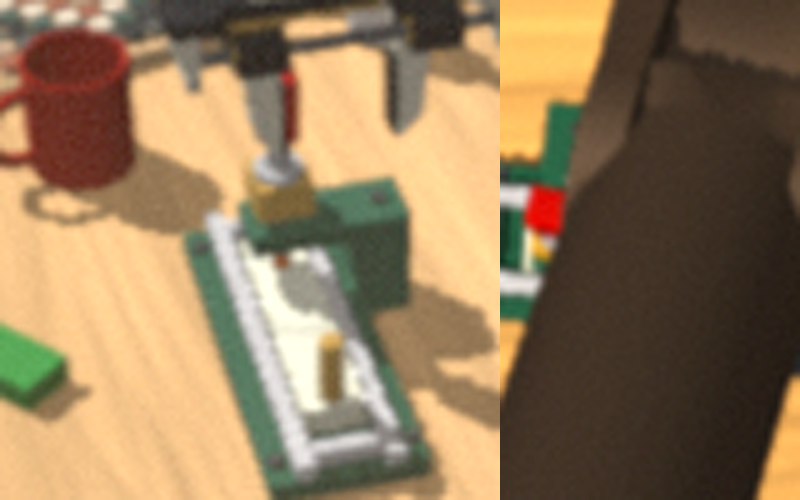

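The key is still seated and the pin is at crop (330,342), so I'll descend on the pin.

Call:
carry_out(claw=[6,6,6,6,6,6,6,6,6,6], delta_pos=[[0.3,0,2],[0,0,2],[0,0,2],[0,0,2],[0,0,2],[0,0,2],[0,0,2],[0,0,1.7],[0,0,1],[0,0,0]], angular=[[0,0,0],[0,0,0],[0,0,0],[0,0,0],[0,0,0],[0,0,0],[0,0,0],[0,0,0],[0,0,0],[0,0,0]])

```text
clock: 24.25
position: [0.5014, 0.0117, 0.044]
ee_rot: [-2.3, -2.138, 0.003]
force: [0.1, -0.0, 0.0]
width: 0.651
gripper_force: 0.0
```

Call:
carry_out(claw=[1.3,1.3,1.3,1.3,1.3,1.3,1.3,1.3], delta_pos=[[0,0,0],[0,0,0],[0,0,0],[0,0,0],[0,0,0],[0,0,0],[0,0,0],[0,0,0]], angular=[[0,0,0],[0,0,0],[0,0,0],[0,0,0],[0,0,0],[0,0,0],[0,0,0],[0,0,0]], force=15)

```text
clock: 25.05
position: [0.502, 0.0109, 0.0452]
ee_rot: [-2.301, -2.138, 0.0]
force: [-1.1, -0.6, 3.6]
width: 0.17
gripper_force: 15.0
```

Run:
```python
from h import *
go([.502,.008,.045],-.075)
```

```text
clk 25.05 pos [0.502  0.0109 0.0452] tilt [-0.  0.] toolY -0.073 F [-1.1 -0.6  3.6] j [-0.69  0.55  0.78  2.09 -0.58  0.73  0.4 ] w 1.56
shift cm [-0.29  0.02  0.02] turn 0.002
```

Call:
carry_out(claw=[1.3,1.3,1.3,1.3,1.3], delta_pos=[[0,0,0],[-0.2,0,0],[-0.2,0,0],[-0.2,0,0],[-0.2,0,0]], angular=[[0,0,0],[0,0,0],[0,0,0],[0,0,0],[0,0,0]], force=25)

```text
clock: 25.55
position: [0.502, 0.0052, 0.0452]
ee_rot: [-2.298, -2.14, -0.003]
force: [0.0, 8.3, 4.4]
width: 0.161
gripper_force: 25.0
```

Call:
carry_out(claw=[1.3,1.3], delta_pos=[[-0.2,0,0],[-0.2,0,0]], angular=[[0,0,0],[0,0,0]])

```text
clock: 25.75
position: [0.5017, 0.0012, 0.0452]
ee_rot: [-2.298, -2.14, -0.003]
force: [-0.7, 9.4, 4.9]
width: 0.162
gripper_force: 25.0
```

Call:
carry_out(claw=[1.3,1.3,1.3,1.3], delta_pos=[[0.2,0,0],[0.2,0,0],[0.2,0,0],[0.2,0,0]], angular=[[0,0,0],[0,0,0],[0,0,0],[0,0,0]])

```text
clock: 26.15
position: [0.502, 0.005, 0.0452]
ee_rot: [2.301, 2.135, -0.002]
force: [-0.9, -5.9, 2.3]
width: 0.164
gripper_force: 25.0
```

Call:
carry_out(claw=[1.3,1.3], delta_pos=[[0.2,0,0],[0.2,0,0]], angular=[[0,0,0],[0,0,0]])

```text
clock: 26.35
position: [0.5023, 0.0089, 0.0452]
ee_rot: [2.301, 2.135, -0.002]
force: [-1.7, -6.0, 2.3]
width: 0.163
gripper_force: 25.0
```

Call:
carry_out(claw=[1.3,1.3,1.3,1.3,1.3,1.3,1.3], delta_pos=[[0,0,-0.03],[0.2,0,0],[0.2,0,0],[0.2,0,0],[0.2,0,0],[0.2,0,0],[0.2,0,0]], angular=[[0,0,0],[0,0,0],[0,0,0],[0,0,0],[0,0,0],[0,0,0],[0,0,0]])

```text
clock: 27.05
position: [0.503, 0.023, 0.0454]
ee_rot: [2.301, 2.139, -0.0]
force: [-0.5, -5.0, -0.4]
width: 0.159
gripper_force: 25.0
```

Call:
carry_out(claw=[1.3,1.3,1.3,1.3,1.3,1.3], delta_pos=[[-0.25,0,0],[-0.25,0,0],[-0.25,0,0],[-0.25,0,0],[-0.25,0,0],[-0.25,0,0]], angular=[[0,0,0],[0,0,0],[0,0,0],[0,0,0],[0,0,0],[0,0,0]])

```text
clock: 27.65
position: [0.5018, 0.0078, 0.0453]
ee_rot: [-2.301, -2.139, -0.0]
force: [-0.2, 2.8, -2.2]
width: 0.163
gripper_force: 25.0
```

Call:
carry_out(claw=[1.3,1.3,1.3,1.3,1.3], delta_pos=[[-0.25,0,0],[-0.25,0,0],[-0.25,0,0],[-0.25,0,0],[0,0,0]], angular=[[0,0,0],[0,0,0],[0,0,0],[0,0,0],[0,0,0]])

```text
clock: 28.15
position: [0.5012, -0.0027, 0.0455]
ee_rot: [2.301, 2.138, -0.0]
force: [0.6, 0.9, -2.4]
width: 0.163
gripper_force: 25.0
```

Call:
carry_out(claw=[1.3,1.3,1.3,1.3,1.3,1.3], delta_pos=[[0.25,0,0],[0.25,0,0],[0.25,0,0],[0.25,0,0],[0.25,0,0],[0.25,0,0]], angular=[[0,0,0],[0,0,0],[0,0,0],[0,0,0],[0,0,0],[0,0,0]])

```text
clock: 28.75
position: [0.5025, 0.0113, 0.0456]
ee_rot: [2.301, 2.136, -0.001]
force: [-0.1, -4.9, -1.2]
width: 0.162
gripper_force: 25.0
```

The drag is about 5 N to slide, which is about 3 N at the tip, inside the 1.5–5 N window. I'll release, rise clear and check.

Call:
carry_out(claw=[6,6,6,6,6,6,6,6,6,6,6,6,6], delta_pos=[[0,0,0],[0,0,0],[0,0,0],[0,0,0],[0,0,0],[0,0,0],[0,0,-1],[0,0,-2],[0,0,-3],[0,0,-3],[0,0,-3],[0,0,-3],[0,0,0]], angular=[[0,0,0],[0,0,0],[0,0,0],[0,0,0],[0,0,0],[0,0,0],[0,0,0],[0,0,0],[0,0,0],[0,0,0],[0,0,0],[0,0,0],[0,0,0]])

```text
clock: 30.05
position: [0.5045, 0.0124, 0.1992]
ee_rot: [2.3, 2.136, 0.008]
force: [0.2, -0.2, 0.2]
width: 0.657
gripper_force: 0.0
```

Run:
```python
from h import *
go([.502,.008,.045],-.075)
p=arm.get_image('side')
cv2.imwrite('pics/k3.png',np.clip(cv2.resize(p['frame'][110:210,200:300],(500,500),interpolation=cv2.INTER_CUBIC)*1.4,0,255).astype(np.uint8)[:,:,::-1])
```

```text
clk 30.05 pos [0.5045 0.0124 0.1992] tilt [0.006 0.001] toolY -0.074 F [ 0.2 -0.2  0.2] j [-0.89  0.34  1.    1.93 -0.33  1.05  0.18] w 6.03
shift cm [-0.48 -0.3  15.42] turn 0.001
```

View pics/k3.png

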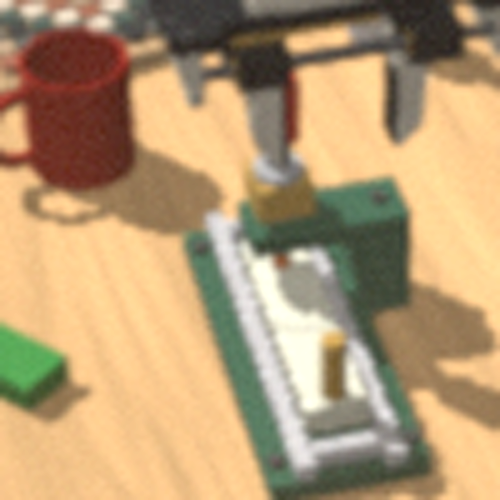

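The key stands seated at (280,165), the block is under the tip at (283,258), and the robot touches nothing.

```bash
python3 -c "
from cell import arm
print(arm.sign_off())"
```

```text
the job is handed in; nothing more can be done
None
```

I handed the job in: the key is seated in the screw and left standing, and the block sits under the tip and slid to and fro over about 25 mm with a rub I estimate at 3 N (allowed 1.5–5 N), at about 30 s on the clock.

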